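# Hold a cast bracket home in the checking fixture

## Task

Check the cast angle bracket in the checking fixture: slide it over the base plate until the back of its upright leg lies flat along the fence and its end touches the end stop. Then hold it there with one firm diagonal push, down onto the base plate and into the fence at once (10 N or so each way), and finish while still pushing. Keep off the dial indicator and leave the other things on the bench alone.

Things in the scene. Friction and masses are not known exactly. Their poses are not given: they have to be found in the camera images.
- fixture: checking fixture, fixed to the bench, turned by up to 0.4 rad; it carries the base plate, fence, end stop and dial indicator, none of which can shift in it. Origin: on the bench top under the plate. Its x axis points into the fence, its y axis along the fence towards the end stop, z up. All fixture coordinates below are in this frame, in mm
- base_plate: dark steel plate on four rubber feet, x -135 to 150, y -145 to 145; its upper face is 20 above the bench. Origin at x 0, y 0, 6 above the bench. Bracket, plate, fence and stop are smooth machined metal (friction about 0.3)
- fence: bright steel bar 170 long, 18 thick, 14 high on the plate (top 34 above the bench), front face at x 50, y -75 to 95. Origin (not the middle of the bar) at x 0, y 0 on the plate's upper face
- stop: end stop, bright steel block 45 x 22 x 14 high on the plate, x 1 to 46; the face the bracket's end meets is at y 70. Origin (not the middle of the block) at x 0, y 0 on the plate's upper face
- indicator: dial indicator lying face up in a clamp block behind the fence: clamp x 68 to 85, dial 57 across, x 88 to 145, spindle line at y -20, 46 above the bench, highest point 61 above the bench. Fragile: robot keeps off. Origin at x 0, y 0 on the plate's upper face
- spindle (a joint): the indicator's spindle travel in m: 0 free, grows as the bracket's upright leg pushes it in; about 0.003 when the leg is flat on the fence. Its ball tip stands 3 mm proud of the fence face at y -20, 46 above the bench; its spring pushes back with 1 to 1.5 N
- bracket: plain cast aluminium angle bracket, about 0.25 kg, loose on the base plate, askew by up to 0.35 rad. Own frame, mm: origin at the middle of the foot's underside, z up. Foot 60 (x) x 110 (y) x 9 thick; upright leg along its whole +x edge, x 21 to 30, 34 high; its back (x 30) goes to the fence. Home: origin at fixture x 20, y 15, 20 above the bench, axes parallel to the fixture's
- bracket_heel (a point): middle of the lower back edge of the bracket's upright leg (bracket x 30, y 0, z 0)
- bracket_corner (a point): middle of the bracket's inside corner, where foot and leg meet (bracket x 21, y 0, z 9). The corner is open for 94 mm (y -47 to 47) between two triangular gussets 8 thick; a push here bears on the foot's top and on the leg together
- bracket_end (a point): foot of the bracket's free end (bracket x 0, y -55, z 0), the end away from the end stop: a flat face 9 high across the foot, rising to 34 high at the leg over bracket x -4 to 21, where the gusset stands; the like face at bracket y 55 goes to the end stop
- housing: bystander: cast compressor housing, 1.3 kg, about 170 across and 112 high, left of the fixture; origin in the middle of its underside
- bottle: bystander: glass bottle 60 across, 140 high, right of the fixture, level with the fence; origin in the middle of its underside
- abrasive_block: bystander: pale abrasive block 65 x 100 x 28 high, right of the fixture, on the near side; origin in the middle of its underside
- brush: bystander: hand brush lying left of the fixture, on the near side
There are look-alikes about, which are no part of the job. There is more than one size of the bracket; the one meant has the size given above.

How it is judged (in metres and radians):
At the end, for the whole second after the job is handed in: through the last second the bracket is still and flat on the plate (1.5 mm, 0.03 rad), along the fence (2.5 mm, 0.03 rad), at the end stop (2.5 mm), pressed on the fence with over 2 N and on the plate with over 7 N (its weight is under 3.5 N) by fingers pushing with over 5 N (x of bracket_heel in the frame of fixture above 0.0475 m and y of bracket in the frame of fixture above 0.0125 m and z of bracket in the frame of fixture below 0.0215 m and angle between the x axis of bracket and the x axis of fixture, either way round below 0.03 rad and angle between bracket's own z axis and vertical below 0.03 rad and contact force between bracket and fence above 2 N and contact force between bracket and base_plate above 7 N and contact force between the fingers and bracket above 5 N and linear speed of bracket below 0.01 m/s); the arm keeps its last pose, push and grip.
It fails at once if the robot pushes on the dial indicator (contact force between any of the arm, the fingers and indicator above 2 N).
It fails at once if the housing, bottle, abrasive block or brush is moved by more than 20 mm (distance of any of housing, bottle, abrasive_block, brush from where it was at the start of the episode above 0.02 m).
It also fails if it takes over 54 s, if anything falls off the work surface, if the arm or the gripper's body presses on something with over 40 N, if the wrist force passes 120 N, or if a joint passes its speed limit or range.

## Robot

A 6-joint arm with a two-finger parallel gripper is mounted at the origin on the work surface. World frame = base frame: x ahead of the robot, y to its left, z up, the work surface at z = 0. Lengths are in mm, angles in rad, forces in N, time in s.
With the tool pointing down it reaches from about 350 to 850 mm from the base axis. Payload 8.1 kg.
Tool frame: the origin (TCP) lies at the very end of the fingers, on their centre line; the grasp point (between the pads) lies 19 mm behind it (r.grip_point_offset is the distance from the TCP to the grasp point, in mm); z points along the fingers, y is the line along which they close (so a half turn about z gives the same grasp; the last joint's range is limited). The gripper opens to 85 mm and grips with 20 to 120 N. Pads are 22 mm wide; open, the fingers measure 114 mm over their backs; the gripper's body (76 mm by 85 mm) begins 54 mm behind the grasp point. The pads swing forward as they close: fully open they stand 13 mm farther back than shut.
Start: joints at [-0.085, 0.13, 1.488, -0, 1.523, -0.085], TCP at [600.004, 0.022, 231.292] pointing down, gripper open.
Joint ranges: [-2.96, 2.96], [-0.89, 2.26], [0.02, 2.5], [-1.34, 4.48], [0, 2.73], [-2.66, 2.66]. Speed limits (rad/s): [2.39, 2.39, 2.79, 3.14, 3.14, 3.14].

## Interface

Orientations are given as a unit quaternion [x, y, z, w].
In Python, from workcell import r, optics gives the robot as it stands.
- The arm moves only by the tool send_rows, never from a script. Its argument "targets" is a list of rows, each an object of numbers: "dx", "dy", "dz": the shift along the tool's x, y, z in mm; "wx", "wy", "wz": the turn, a rotation vector about the tool's x, y, z in degrees; "hand": the finger opening in mm, from 0 to 85.4. A call has 1 to 20 rows; each row shifts and turns the commanded pose from where the row before left it, along the tool's axes as they then stand; what a row does not reach is not made up. A row lasts 1/12 s, in which the tool goes at most 41.7 mm and 7.16 degrees, less where a joint would pass 70% of its speed; a pose out of reach is approached as far as the arm can. A call with a gripper value outside its range is refused whole. The fingers move at their own pace and stop on an object; "grip_force" is the grip in N (left out, the last holds). Time passes only in rows, so rows that do not move let the fingers close. It gives the time, the measured TCP pose, the force, the opening and the grip force at its end, in the units of the state.
- r.read_state(): the state, without advancing time (a new reading comes with each control period).
- optics.snapshot(name): name is "scene" or "side" or "wrist"; returns a dict with "color" (420x560x3 uint8, red, green, blue), "range_z" (420x560 float32, mm along the optical axis (not along the pixel's ray), 0 where there is no reading), "intrinsics" (3x3 intrinsics, pixels), "dist_coeffs" ([k1, k2, p1, p2, k3] as OpenCV has them; the pictures are not rectified), "position" and "attitude" of the camera in the world. Camera axes: x right, y down, z forward; pixel columns grow to the right and rows downward; lengths in mm; the calibration is good to about 2 mm. A picture is of the moment at which its call begins.
- r.close_job(): hands the job in; it is judged then, once.
Trained networks look in a picture, given as the dict that the camera call returned (one of the last four; its "shot" number tells which), for a name from the list of things; names that differ only in an ending like _2 or _b are one class to them, and where a whole thing is asked for, a point or a joint stands for the part that bears it (a point fixed in the world has none). Each returns a list of dicts, best first, with "conf" (0 to 1); they miss things now and then, are a little off and sometimes report something else, mostly with a low value. They report only what shows in the picture. A call takes as long as a camera call. They do not tell look-alikes from the thing itself.
- optics.cut_out(picture, target): "pixels" (420x560 bool, what is visible of it) and "at" ([column, row] in pixels, amid what is visible of it).
The state is a dict: "time": time; "joints": joint angles; "qd": joint speeds; "joint_efforts": joint torques, N m; "position": TCP position; "eef_rot": TCP orientation; "force": force on the tool from outside, world axes, zero at the start; "torque": the same for the moment, N m; "width": finger opening in mm; "finger_force": force on a finger pad.
Only numpy, scipy, OpenCV 4.12 (cv2) and the standard library are available. Lean on these libraries where they do the work, as an engineer would, in place of code of your own. Each camera call takes 0.05 s, during which the arm holds its last target. There are 200 camera calls.

## Working session

There is one attempt and no reset: what is moved stays moved. The work goes in short steps, Python scripts to look and compute and a tool call to move; the robot and the scene stay as the last step left them, time stands still between calls to the robot, and variables do not carry over. Pictures are saved under pics/ and viewed, at most 10 in all, crops included, and the job is handed in when it is done.

Besides the shell and the picture viewer there is one more tool, called after "Emit:" as a command line: name --argument value ..., lists and objects as JSON in quotes. send_rows: Moves the arm, as the interface text tells. Its arguments: {"type":"object","properties":{"targets":{"type":"array","items":{"type":"object","properties":{"dx":{"type":"number"},"dy":{"type":"number"},"dz":{"type":"number"},"wx":{"type":"number"},"wy":{"type":"number"},"wz":{"type":"number"},"hand":{"type":"number"}}}},"grip_force":{"type":"number"}},"required":["targets"]}

```bash
mkdir -p pics
cat > h.py <<'E'
import numpy as np, cv2
from scipy.spatial.transform import Rotation as R
from workcell import r, optics
def cloud(p):
    "world point (mm) per pixel, nan where no range"
    K=np.array(p["intrinsics"]);d=np.array(p["dist_coeffs"],float)
    z=p["range_z"];h,w=z.shape
    uv=np.stack(np.meshgrid(np.arange(w),np.arange(h)),-1).reshape(-1,1,2).astype(np.float64)
    n=cv2.undistortPoints(uv,K,d).reshape(h,w,2)
    P=np.dstack([n,np.ones((h,w))])*z[...,None]
    a=np.array(p["attitude"],float)
    M=R.from_quat(a).as_matrix() if a.size==4 else a.reshape(3,3)
    W=P@M.T+np.array(p["position"]); W[z<=0]=np.nan
    return W
E
python3 - <<'E'
from h import *
ims=[]
for c in ["scene","side"]:
    p=optics.snapshot(c); W=cloud(p); np.savez(f"{c}.npz",W=W,c=p["color"])
    print(c,p["position"],p["attitude"])
    for t in ["bracket","fence","stop","indicator","base_plate","housing","bottle","abrasive_block","brush"]:
        for q in optics.cut_out(p,t)[:3]:
            m=q["pixels"]; print(t,round(q["conf"],2),np.round(q["at"]),m.sum(),np.round(np.nanmedian(W[m],0)))
    cv2.imwrite(f"pics/{c}1.png",p["color"][...,::-1])
E
```

```text
scene [1177.86568144  727.50150488  815.31403167] [ 0.33912587  0.83785727 -0.40036737 -0.15064796]
bracket 0.72 [240. 185.] 677 [565. -95.  31.]
bracket 0.63 [234. 142.] 171 [ 384. -308.    6.]
bracket 0.56 [291. 151.] 393 [ 319. -134.    7.]
fence 0.84 [234. 214.] 377 [632. -20.  33.]
stop 0.74 [259. 211.] 142 [587.  16.  33.]
indicator 0.78 [203. 207.] 536 [695. -63.  56.]
base_plate 0.97 [238. 204.] 6393 [602. -35.  19.]
base_plate 0.17 [239. 185.] 687 [565. -95.  30.]
housing 0.84 [329. 247.] 4003 [590. 250.  58.]
bottle 0.63 [150. 168.] 1036 [ 707. -281.   69.]
abrasive_block 0.86 [197. 159.] 667 [ 553. -299.   26.]
brush 0.9 [329. 202.] 738 [425. 107.  17.]
brush 0.37 [196. 157.] 646 [ 555. -299.   26.]
brush 0.18 [236. 185.] 725 [564. -95.  30.]
side [ 299.27658098 -958.82526345  775.21870353] [ 0.878748   -0.08948496  0.05990381 -0.46497949]
bracket 0.8 [214. 294.] 662 [ 324. -147.    7.]
bracket 0.66 [256. 354.] 902 [ 388. -332.    7.]
bracket 0.61 [308. 263.] 1170 [ 551. -114.   29.]
fence 0.96 [338. 245.] 471 [635. -63.  32.]
stop 0.46 [309. 231.] 176 [584.   2.  31.]
indicator 0.88 [361. 243.] 598 [685. -84.  55.]
indicator 0.66 [310. 264.] 1183 [ 550. -114.   29.]
indicator 0.25 [332. 337.] 1564 [ 544. -330.   27.]
base_plate 0.89 [330. 264.] 7709 [ 573. -121.   19.]
base_plate 0.43 [361. 241.] 553 [686. -84.  55.]
housing 0.7 [286. 187.] 2288 [549. 181.  55.]
bottle 0.97 [407. 306.] 1562 [ 689. -319.   78.]
abrasive_block 0.84 [333. 340.] 1672 [ 544. -327.   27.]
brush 0.71 [238. 220.] 862 [415.  92.  15.]
brush 0.26 [334. 336.] 1577 [ 544. -329.   27.]
```

Run:
```python
from h import *
a=np.load("scene.npz")["c"];b=np.load("side.npz")["c"]
p=optics.snapshot("wrist");W=cloud(p);np.savez("wrist.npz",W=W,c=p["color"])
print(p["position"],p["attitude"])
for t in ["bracket","fence","stop","base_plate"]:
    for q in optics.cut_out(p,t)[:3]:
        m=q["pixels"]; print(t,round(q["conf"],2),np.round(q["at"]),m.sum(),np.round(np.nanmedian(W[m],0)))
f=lambda i,x,y:cv2.resize(i[y:y+150,x:x+200],(400,300),interpolation=cv2.INTER_CUBIC)
top=np.hstack([f(a,150,110),f(b,200,200)])
bot=np.hstack([cv2.resize(p["color"],(400,300)),cv2.resize(a,(400,300))])
cv2.imwrite("pics/m1.png",np.vstack([top,bot])[...,::-1])
# plate plan: top surface z 15-24 extents
for c in ["scene","side"]:
    W=np.load(c+".npz")["W"];s=(abs(W[...,2]-20)<4)&(W[...,0]>430)&(W[...,0]<800)&(abs(W[...,1]+40)<200)
    m=cv2.morphologyEx(s.astype(np.uint8),cv2.MORPH_OPEN,np.ones((3,3)))
    n,l,st,_=cv2.connectedComponentsWithStats(m);k=1+st[1:,4].argmax()
    print(c,cv2.minAreaRect(W[l==k][:,:2].astype(np.float32)))
```

```text
[599.33156057  74.20130206 373.23227776] [ 9.89282369e-01 -1.37996466e-04 -1.23618980e-04  1.46014928e-01]
bracket 0.93 [ 65. 286.] 2969 [ 320. -139.    7.]
bracket 0.88 [235. 272.] 4686 [ 546. -103.   29.]
fence 0.69 [308. 219.] 2335 [632. -41.  33.]
stop 0.94 [264. 174.] 983 [585.  11.  33.]
base_plate 0.78 [269. 202.] 43669 [586. -27.  19.]
base_plate 0.26 [365. 252.] 2940 [687. -67.  58.]
scene ((585.4171142578125, -70.98727416992188), (289.6809387207031, 293.38092041015625), 11.554059982299805)
side ((586.3311157226562, -74.89523315429688), (286.44635009765625, 293.5867614746094), 11.882899284362793)
```

View pics/m1.png

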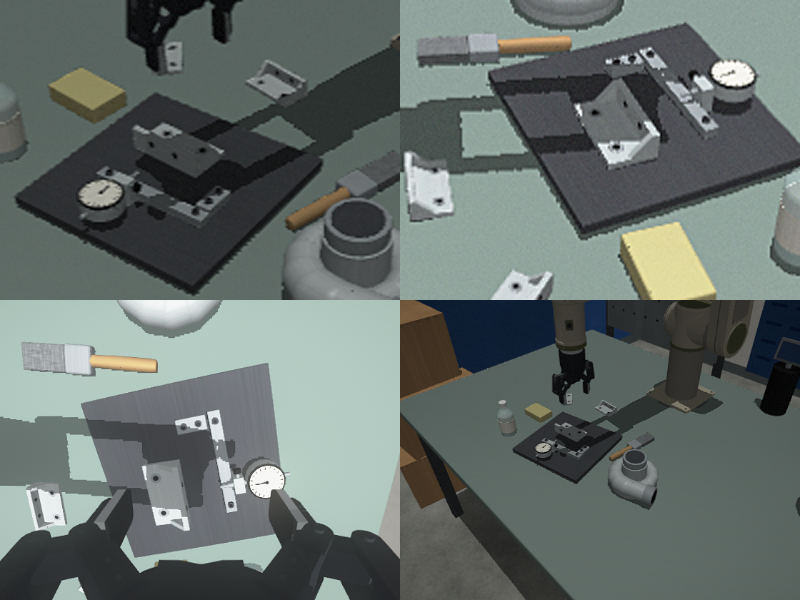

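Candidates: bracket on the plate (scene 240,185; side 308,263; wrist 235,272); small angle at world (320,-139) (side 214,294) and another at (385,-320) (side 256,354), both on the bench. The plate one fits; I'll check its size and fit the poses.

```bash
cat > fit.py <<'E'
from h import *
from scipy.optimize import least_squares
def rect_sdf(P,c,th,x0,x1,y0,y1):
    d=P-c;X=d[:,0]*np.cos(th)+d[:,1]*np.sin(th);Y=-d[:,0]*np.sin(th)+d[:,1]*np.cos(th)
    return np.c_[np.maximum(0,np.maximum(x0-X,X-x1)),np.maximum(0,np.maximum(y0-Y,Y-y1))]
def edge(P): return cv2.minAreaRect(P[:,:2].astype(np.float32))
E
python3 - <<'E'
from fit import *
for c in ["wrist","scene","side"]:
    d=np.load(c+".npz");W=d["W"];z=W[...,2];x=W[...,0];y=W[...,1]
    roi=(x>450)&(x<780)&(y>-220)&(y<90)
    er=lambda m:m
    pl=roi&(abs(z-19.5)<3)
    m=cv2.morphologyEx(pl.astype(np.uint8),cv2.MORPH_OPEN,np.ones((3,3)))>0
    print(c,"plate z",np.median(z[m]),edge(W[m]))
    fe=roi&(abs(z-33.5)<2.5)
    n,l,st,_=cv2.connectedComponentsWithStats(fe.astype(np.uint8))
    for k in range(1,n):
        if st[k,4]>60: print(" z34",st[k,4],edge(W[l==k]),np.median(z[l==k]))
    for nm,lo,hi in [("foot",26,31.2),("legtop",51,57)]:
        q=roi&(z>lo)&(z<hi)&(x<640)
        n,l,st,_=cv2.connectedComponentsWithStats(q.astype(np.uint8))
        for k in range(1,n):
            if st[k,4]>60: print(" ",nm,st[k,4],edge(W[l==k]),np.median(z[l==k]))
E
```

```text
wrist plate z 19.269309113469433 ((588.8375244140625, -64.29234313964844), (279.0118408203125, 310.396240234375), 1.181801676750183)
 z34 1663 ((628.4910888671875, -27.824077606201172), (18.49224853515625, 119.13591766357422), 11.764257431030273) 33.163587660666394
 z34 752 ((584.3823852539062, 9.516876220703125), (44.98749542236328, 22.071630477905273), 11.462377548217773) 33.090024576378795
 z34 488 ((646.1484985351562, -113.88351440429688), (17.975555419921875, 47.45096206665039), 11.8282470703125) 33.252406611251246
  foot 3099 ((543.421630859375, -107.39742279052734), (59.32569885253906, 111.37409210205078), 8.286662101745605) 28.35823454319916
  legtop 762 ((567.7925415039062, -103.92814636230469), (11.735597610473633, 110.91858673095703), 9.260725021362305) 53.16739432820276
scene plate z 19.44266990053984 ((587.8003540039062, -70.41033935546875), (286.4322204589844, 292.8670349121094), 11.163041114807129)
 z34 280 ((611.7285766601562, -24.569129943847656), (69.786865234375, 111.25372314453125), 19.171899795532227) 33.53296898318689
  foot 278 ((545.0777587890625, -104.6446380
[... 180 characters left out ...]
 39.77235794067383) 28.377669509465022
  legtop 102 ((569.0635986328125, -102.2853012084961), (13.908439636230469, 112.39667510986328), 6.572754859924316) 52.998237371675714
side plate z 18.905780853596127 ((586.8920288085938, -75.10302734375), (286.4104309082031, 292.4392395019531), 11.612890243530273)
 z34 368 ((615.0819702148438, -60.44776153564453), (68.13056945800781, 170.92059326171875), 15.426530838012695) 32.8106782101753
  foot 602 ((541.0267333984375, -109.72271728515625), (53.697593688964844, 114.2126693725586), 8.251701354980469) 27.963257050539426
  legtop 118 ((570.319580078125, -105.20915985107422), (10.866131782531738, 111.03192138671875), 8.458686828613281) 52.73570326346402
```

```bash
cat > nav.py <<'E'
from h import *
O=np.array([577.8,-74.6]);TH=np.radians(11.7)
C,S=np.cos(TH),np.sin(TH);F=np.array([[C,-S,0],[S,C,0],[0,0,1.]])
def tofix(p): return F.T@(np.asarray(p,float)-np.r_[O,0])
def show():
    s=r.read_state();T=R.from_quat(s["eef_rot"]).as_matrix()
    print("t",round(s["time"],2),"fix pos",tofix(s["position"]).round(1),"force fix",(F.T@s["force"]).round(1),"w",round(s["width"],1))
    print("tool axes in fixture (cols)\n",(F.T@T).round(3))
    return s,T
def rot():
    s,T=show(); D=np.c_[F@[-1,0,0],F@[0,1,0],[0,0,-1]]
    for D in (F@np.diag([1,-1,-1.]),F@np.diag([-1,1,-1.]),F@np.array([[0,1,0],[1,0,0],[0,0,-1.]]),F@np.array([[0,-1,0],[-1,0,0],[0,0,-1.]])):
        print("turn deg (tool)",np.degrees(R.from_matrix(T.T@D).as_rotvec()).round(1))
    return s,T
def go(f):
    s,T=rot();print("shift in present tool axes",(T.T@(F@np.asarray(f,float)+np.r_[O,0]-s["position"])).round(1))
E
python3 -c "
from nav import *
go([-42,-15,120])"
```

```text
t 1.25 fix pos [ 36.9  68.6 231.3] force fix [ 0.3 -0.1  0.4] w 85.6
tool axes in fixture (cols)
 [[ 0.203  0.979  0.   ]
 [ 0.979 -0.203 -0.   ]
 [-0.     0.    -1.   ]]
turn deg (tool) [ 0.  -0.  78.3]
turn deg (tool) [   0.     0.  -101.7]
turn deg (tool) [  0.    0.  -11.7]
turn deg (tool) [  0.   -0.  168.3]
shift in present tool axes [-97.8 -60.3 111.3]
```

Emit:
send_rows --targets '[{"wz":7,"hand":0},{"wz":7,"hand":0},{"wz":7,"hand":0},{"wz":7,"hand":0},{"wz":7,"hand":0},{"wz":7,"hand":0},{"wz":7,"hand":0},{"wz":7,"hand":0},{"wz":7,"hand":0},{"wz":7,"hand":0},{"wz":7,"hand":0},{"wz":1.3,"hand":0},{"dx":-20,"dy":21,"dz":28,"hand":0},{"dx":-20,"dy":21,"dz":28,"hand":0},{"dx":-20,"dy":21,"dz":28,"hand":0},{"dx":-19,"dy":21,"dz":27,"hand":0},{"hand":0},{"hand":0},{"hand":0}]' --grip_force 60

```text
invalid input
```

Run:
```python
from nav import *
show()
p=optics.snapshot("wrist");q=optics.snapshot("side")
cv2.imwrite("pics/m2.png",np.hstack([cv2.resize(p["color"],(400,300)),cv2.resize(q["color"][190:340,210:410],(400,300))])[...,::-1])
```

```text
t 1.25 fix pos [ 36.9  68.6 231.3] force fix [ 0.3 -0.1  0.4] w 85.6
tool axes in fixture (cols)
 [[ 0.203  0.979  0.   ]
 [ 0.979 -0.203 -0.   ]
 [-0.     0.    -1.   ]]
```

View pics/m2.png

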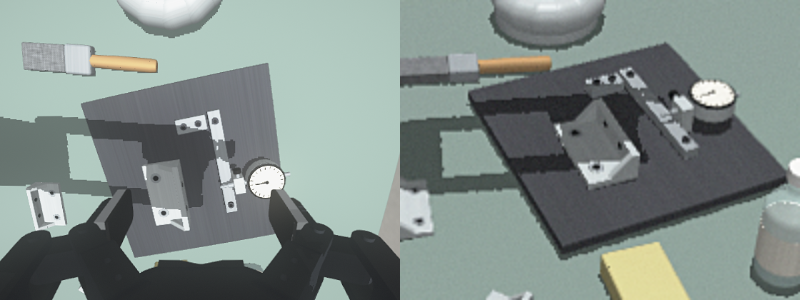

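The call was refused and nothing moved; the pictures show the unchanged scene. I'll retry with every key filled in.

Emit:
send_rows --targets '[{"dx":0,"dy":0,"dz":0,"wx":0,"wy":0,"wz":7,"hand":0},{"dx":0,"dy":0,"dz":0,"wx":0,"wy":0,"wz":7,"hand":0},{"dx":0,"dy":0,"dz":0,"wx":0,"wy":0,"wz":7,"hand":0},{"dx":0,"dy":0,"dz":0,"wx":0,"wy":0,"wz":7,"hand":0},{"dx":0,"dy":0,"dz":0,"wx":0,"wy":0,"wz":7,"hand":0},{"dx":0,"dy":0,"dz":0,"wx":0,"wy":0,"wz":7,"hand":0},{"dx":0,"dy":0,"dz":0,"wx":0,"wy":0,"wz":7,"hand":0},{"dx":0,"dy":0,"dz":0,"wx":0,"wy":0,"wz":7,"hand":0},{"dx":0,"dy":0,"dz":0,"wx":0,"wy":0,"wz":7,"hand":0},{"dx":0,"dy":0,"dz":0,"wx":0,"wy":0,"wz":7,"hand":0},{"dx":0,"dy":0,"dz":0,"wx":0,"wy":0,"wz":7,"hand":0},{"dx":0,"dy":0,"dz":0,"wx":0,"wy":0,"wz":1.3,"hand":0}]' --grip_force 60

```text
time: 2.35
position: [600.0, 0.1, 231.3]
eef_rot: [0.995, 0.099, -0.0, -0.0]
force: [0.3, -0.2, 0.2]
width: -0.0
finger_force: 0.0
```

Emit:
send_rows --targets '[{"dx":-20,"dy":21,"dz":28,"wx":0,"wy":0,"wz":0,"hand":0},{"dx":-20,"dy":21,"dz":28,"wx":0,"wy":0,"wz":0,"hand":0},{"dx":-20,"dy":21,"dz":28,"wx":0,"wy":0,"wz":0,"hand":0},{"dx":-19,"dy":21,"dz":27,"wx":0,"wy":0,"wz":0,"hand":0},{"dx":0,"dy":0,"dz":0,"wx":0,"wy":0,"wz":0,"hand":0},{"dx":0,"dy":0,"dz":0,"wx":0,"wy":0,"wz":0,"hand":0}]'

```text
time: 2.85
position: [537.4, -98.9, 118.1]
eef_rot: [0.995, 0.102, -0.002, -0.001]
force: [0.3, -0.3, 1.2]
width: -0.2
finger_force: 0.0
```

Run:
```python
from nav import *
show()
p=optics.snapshot("wrist");q=optics.snapshot("side")
cv2.imwrite("pics/m3.png",np.hstack([cv2.resize(p["color"],(400,300)),cv2.resize(q["color"][190:340,210:410],(400,300))])[...,::-1])
```

```text
t 2.85 fix pos [-44.5 -15.6 118.1] force fix [ 0.2 -0.3  1.2] w -0.2
tool axes in fixture (cols)
 [[ 1.     0.    -0.004]
 [ 0.    -1.     0.002]
 [-0.004 -0.002 -1.   ]]
```

View pics/m3.png

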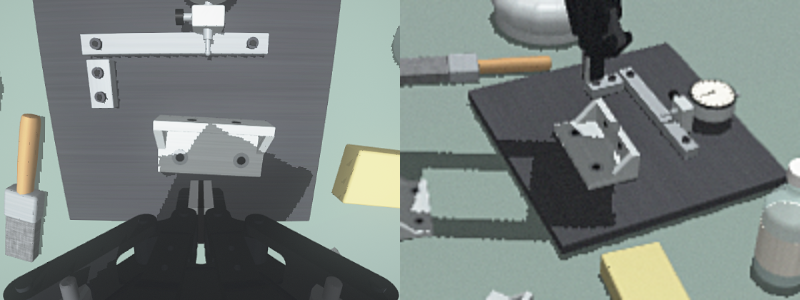

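The right side view shows the arm above the bracket; the wrist view shows the bracket (215,145), fence (175,43), stop (102,83), with the closed fingers (203,200) over the foot. Descending.

Emit:
send_rows --targets '[{"dx":0,"dy":0,"dz":25,"wx":0,"wy":0,"wz":0,"hand":0},{"dx":0,"dy":0,"dz":25,"wx":0,"wy":0,"wz":0,"hand":0},{"dx":0,"dy":0,"dz":20,"wx":0,"wy":0,"wz":0,"hand":0},{"dx":0,"dy":0,"dz":10,"wx":0,"wy":0,"wz":0,"hand":0},{"dx":0,"dy":0,"dz":4,"wx":0,"wy":0,"wz":0,"hand":0},{"dx":0,"dy":0,"dz":2,"wx":0,"wy":0,"wz":0,"hand":0},{"dx":0,"dy":0,"dz":0,"wx":0,"wy":0,"wz":0,"hand":0},{"dx":0,"dy":0,"dz":0,"wx":0,"wy":0,"wz":0,"hand":0},{"dx":0,"dy":0,"dz":0,"wx":0,"wy":0,"wz":0,"hand":0}]'

```text
time: 3.7
position: [540.9, -98.5, 35.8]
eef_rot: [0.995, 0.102, 0.001, 0.0]
force: [0.0, -0.3, 0.6]
width: -0.0
finger_force: 0.0
```

```bash
python3 -c "
from nav import *
show()"
```

```text
t 3.7 fix pos [-41.  -15.9  35.8] force fix [-0.  -0.3  0.6] w -0.0
tool axes in fixture (cols)
 [[ 1.     0.     0.002]
 [ 0.    -1.    -0.001]
 [ 0.002  0.001 -1.   ]]
```

Emit:
send_rows --targets '[{"dx":0,"dy":12,"dz":3,"wx":0,"wy":0,"wz":0,"hand":0},{"dx":5,"dy":0,"dz":0,"wx":0,"wy":0,"wz":0,"hand":0},{"dx":4,"dy":0,"dz":0,"wx":0,"wy":0,"wz":0,"hand":0},{"dx":3,"dy":0,"dz":0,"wx":0,"wy":0,"wz":0,"hand":0},{"dx":4,"dy":0,"dz":0,"wx":0,"wy":0,"wz":0,"hand":0},{"dx":4,"dy":0,"dz":0,"wx":0,"wy":0,"wz":0,"hand":0},{"dx":4,"dy":0,"dz":0,"wx":0,"wy":0,"wz":0,"hand":0},{"dx":4,"dy":0,"dz":0,"wx":0,"wy":0,"wz":0,"hand":0},{"dx":4,"dy":0,"dz":0,"wx":0,"wy":0,"wz":0,"hand":0},{"dx":4,"dy":0,"dz":0,"wx":0,"wy":0,"wz":0,"hand":0},{"dx":4,"dy":0,"dz":0,"wx":0,"wy":0,"wz":0,"hand":0},{"dx":4,"dy":0,"dz":0,"wx":0,"wy":0,"wz":0,"hand":0},{"dx":0,"dy":0,"dz":0,"wx":0,"wy":0,"wz":0,"hand":0},{"dx":0,"dy":0,"dz":0,"wx":0,"wy":0,"wz":0,"hand":0}]'

```text
time: 4.87
position: [585.6, -101.0, 31.4]
eef_rot: [0.995, 0.102, 0.0, 0.0]
force: [-0.4, 0.2, -0.1]
width: -0.0
finger_force: 0.0
```

Run:
```python
from nav import *
show()
p=optics.snapshot("wrist");q=optics.snapshot("side")
cv2.imwrite("pics/m4.png",np.hstack([cv2.resize(p["color"],(400,300)),cv2.resize(q["color"][190:340,210:410],(400,300))])[...,::-1])
```

```text
t 4.87 fix pos [  2.3 -27.4  31.4] force fix [-0.3  0.3 -0.1] w -0.0
tool axes in fixture (cols)
 [[ 1.  0.  0.]
 [ 0. -1. -0.]
 [ 0.  0. -1.]]
```

View pics/m4.png

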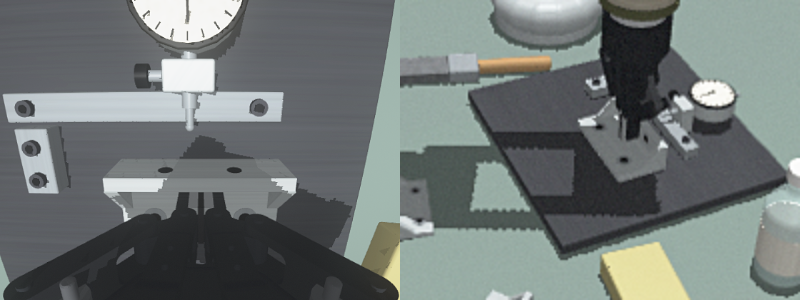

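The wrist view shows the leg (200,165) now parallel to the fence (140,107), with the spindle tip at (190,125); the stop is at (35,160). Next I push nearer to the fence, then slide along +y via the gusset.

Emit:
send_rows --targets '[{"dx":4,"dy":0,"dz":0,"wx":0,"wy":0,"wz":0,"hand":0},{"dx":4,"dy":0,"dz":0,"wx":0,"wy":0,"wz":0,"hand":0},{"dx":4,"dy":0,"dz":0,"wx":0,"wy":0,"wz":0,"hand":0},{"dx":4,"dy":0,"dz":0,"wx":0,"wy":0,"wz":0,"hand":0},{"dx":3,"dy":0,"dz":0,"wx":0,"wy":0,"wz":0,"hand":0},{"dx":1,"dy":0,"dz":0,"wx":0,"wy":0,"wz":0,"hand":0},{"dx":0,"dy":0,"dz":0,"wx":0,"wy":0,"wz":0,"hand":0},{"dx":-2,"dy":-4,"dz":0,"wx":0,"wy":0,"wz":0,"hand":0},{"dx":0,"dy":-8,"dz":0,"wx":0,"wy":0,"wz":0,"hand":0},{"dx":0,"dy":-8,"dz":0,"wx":0,"wy":0,"wz":0,"hand":0},{"dx":0,"dy":-5,"dz":0,"wx":0,"wy":0,"wz":0,"hand":0},{"dx":0,"dy":-4,"dz":0,"wx":0,"wy":0,"wz":0,"hand":0},{"dx":0,"dy":-4,"dz":0,"wx":0,"wy":0,"wz":0,"hand":0},{"dx":0,"dy":-4,"dz":0,"wx":0,"wy":0,"wz":0,"hand":0},{"dx":0,"dy":-4,"dz":0,"wx":0,"wy":0,"wz":0,"hand":0},{"dx":0,"dy":-4,"dz":0,"wx":0,"wy":0,"wz":0,"hand":0},{"dx":0,"dy":0,"dz":0,"wx":0,"wy":0,"wz":0,"hand":0},{"dx":0,"dy":0,"dz":0,"wx":0,"wy":0,"wz":0,"hand":0}]'

```text
time: 6.47
position: [593.7, -53.1, 31.3]
eef_rot: [0.995, 0.102, -0.0, -0.0]
force: [0.8, 0.1, -0.5]
width: 0.1
finger_force: 0.0
```

Run:
```python
from nav import *
show()
p=optics.snapshot("wrist");q=optics.snapshot("side")
cv2.imwrite("pics/m5.png",np.hstack([cv2.resize(p["color"],(400,300)),cv2.resize(q["color"][190:340,210:410],(400,300))])[...,::-1])
```

```text
t 6.47 fix pos [19.9 17.8 31.3] force fix [ 0.8 -0.1 -0.5] w 0.1
tool axes in fixture (cols)
 [[ 1.  0. -0.]
 [ 0. -1.  0.]
 [-0. -0. -1.]]
```

View pics/m5.png

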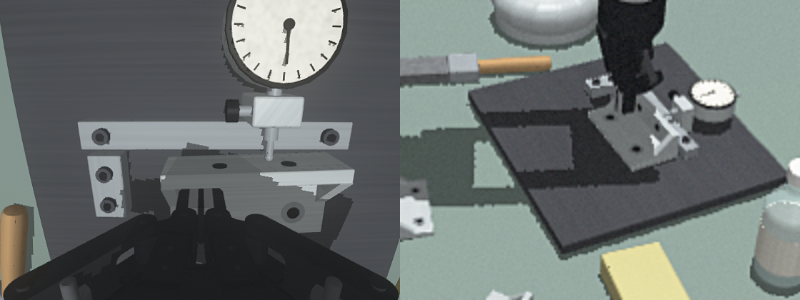

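The wrist view shows the fingers at the +y gusset (200,195) pushing it. The leg (163,170)-(352,183) is slightly askew, and the stop (107,187) is still about 30 mm off. Keep sliding.

Emit:
send_rows --targets '[{"dx":0,"dy":-4,"dz":0,"wx":0,"wy":0,"wz":0,"hand":0},{"dx":0,"dy":-4,"dz":0,"wx":0,"wy":0,"wz":0,"hand":0},{"dx":0,"dy":-4,"dz":0,"wx":0,"wy":0,"wz":0,"hand":0},{"dx":0,"dy":-4,"dz":0,"wx":0,"wy":0,"wz":0,"hand":0},{"dx":0,"dy":-4,"dz":0,"wx":0,"wy":0,"wz":0,"hand":0},{"dx":0,"dy":-3,"dz":0,"wx":0,"wy":0,"wz":0,"hand":0},{"dx":0,"dy":-2,"dz":0,"wx":0,"wy":0,"wz":0,"hand":0},{"dx":0,"dy":0,"dz":0,"wx":0,"wy":0,"wz":0,"hand":0},{"dx":0,"dy":0,"dz":0,"wx":0,"wy":0,"wz":0,"hand":0}]'

```text
time: 7.32
position: [588.5, -28.6, 31.2]
eef_rot: [0.995, 0.102, -0.0, -0.0]
force: [-0.2, -0.4, 0.7]
width: 0.1
finger_force: 0.0
```

Emit:
send_rows --targets '[{"dx":0,"dy":-1,"dz":0,"wx":0,"wy":0,"wz":0,"hand":0},{"dx":0,"dy":-1,"dz":0,"wx":0,"wy":0,"wz":0,"hand":0},{"dx":0,"dy":0,"dz":0,"wx":0,"wy":0,"wz":0,"hand":0}]'

```text
time: 7.57
position: [588.2, -26.9, 31.2]
eef_rot: [0.995, 0.102, -0.0, 0.0]
force: [1.1, -0.5, 0.1]
width: 0.1
finger_force: 0.3
```

Run:
```python
from nav import *
show()
```

```text
t 7.57 fix pos [19.8 44.6 31.2] force fix [ 1.  -0.7  0.1] w 0.1
tool axes in fixture (cols)
 [[ 1. -0. -0.]
 [-0. -1.  0.]
 [-0. -0. -1.]]
```

Emit:
send_rows --targets '[{"dx":-3,"dy":10,"dz":0,"wx":0,"wy":0,"wz":0,"hand":0},{"dx":0,"dy":15,"dz":0,"wx":0,"wy":0,"wz":0,"hand":0},{"dx":0,"dy":15,"dz":0,"wx":0,"wy":0,"wz":0,"hand":0},{"dx":0,"dy":5,"dz":0,"wx":0,"wy":0,"wz":0,"hand":0},{"dx":4,"dy":0,"dz":0,"wx":0,"wy":0,"wz":0,"hand":0},{"dx":3,"dy":0,"dz":0,"wx":0,"wy":0,"wz":0,"hand":0},{"dx":2,"dy":0,"dz":0,"wx":0,"wy":0,"wz":0,"hand":0},{"dx":2,"dy":0,"dz":0,"wx":0,"wy":0,"wz":0,"hand":0},{"dx":2,"dy":0,"dz":0,"wx":0,"wy":0,"wz":0,"hand":0},{"dx":0,"dy":0,"dz":0,"wx":0,"wy":0,"wz":0,"hand":0},{"dx":0,"dy":0,"dz":0,"wx":0,"wy":0,"wz":0,"hand":0}]'

```text
time: 8.48
position: [607.2, -68.5, 31.1]
eef_rot: [0.995, 0.102, -0.0, -0.0]
force: [-0.6, -0.0, -0.0]
width: 0.1
finger_force: 0.2
```

Emit:
send_rows --targets '[{"dx":1,"dy":0,"dz":0,"wx":0,"wy":0,"wz":0,"hand":0},{"dx":1,"dy":0,"dz":0,"wx":0,"wy":0,"wz":0,"hand":0},{"dx":0,"dy":0,"dz":0,"wx":0,"wy":0,"wz":0,"hand":0},{"dx":0,"dy":0,"dz":0,"wx":0,"wy":0,"wz":0,"hand":0}]'

```text
time: 8.82
position: [608.1, -68.4, 31.0]
eef_rot: [0.995, 0.102, -0.001, -0.0]
force: [-5.8, -0.6, 2.4]
width: -0.1
finger_force: 2.8
```

Run:
```python
from nav import *
show()
```

```text
t 8.82 fix pos [31.  -0.1 31. ] force fix [-5.8  0.6  2.4] w -0.1
tool axes in fixture (cols)
 [[ 1.     0.    -0.002]
 [ 0.    -1.     0.001]
 [-0.002 -0.001 -1.   ]]
```

Fence reached (−5.8 N at x 31). Now I back off slightly and drive to the end stop.

Emit:
send_rows --targets '[{"dx":-3,"dy":0,"dz":0,"wx":0,"wy":0,"wz":0,"hand":0},{"dx":0,"dy":-15,"dz":0,"wx":0,"wy":0,"wz":0,"hand":0},{"dx":0,"dy":-15,"dz":0,"wx":0,"wy":0,"wz":0,"hand":0},{"dx":0,"dy":-10,"dz":0,"wx":0,"wy":0,"wz":0,"hand":0},{"dx":0,"dy":-3,"dz":0,"wx":0,"wy":0,"wz":0,"hand":0},{"dx":0,"dy":-2,"dz":0,"wx":0,"wy":0,"wz":0,"hand":0},{"dx":0,"dy":-1,"dz":0,"wx":0,"wy":0,"wz":0,"hand":0},{"dx":0,"dy":0,"dz":0,"wx":0,"wy":0,"wz":0,"hand":0},{"dx":0,"dy":0,"dz":0,"wx":0,"wy":0,"wz":0,"hand":0}]'

```text
time: 9.57
position: [597.0, -24.4, 31.3]
eef_rot: [0.995, 0.102, 0.0, 0.0]
force: [-0.2, 0.2, 0.0]
width: 0.1
finger_force: 0.0
```

Emit:
send_rows --targets '[{"dx":0,"dy":-1,"dz":0,"wx":0,"wy":0,"wz":0,"hand":0},{"dx":0,"dy":-1,"dz":0,"wx":0,"wy":0,"wz":0,"hand":0},{"dx":0,"dy":0,"dz":0,"wx":0,"wy":0,"wz":0,"hand":0},{"dx":0,"dy":0,"dz":0,"wx":0,"wy":0,"wz":0,"hand":0}]'

```text
time: 9.9
position: [596.6, -22.9, 31.4]
eef_rot: [0.995, 0.102, 0.0, 0.0]
force: [0.5, -4.1, -1.3]
width: 0.1
finger_force: 2.2
```

Run:
```python
from nav import *
show()
p=optics.snapshot("wrist")
cv2.imwrite("pics/m6.png",p["color"][...,::-1])
```

```text
t 9.9 fix pos [28.9 46.8 31.4] force fix [-0.4 -4.2 -1.3] w 0.1
tool axes in fixture (cols)
 [[ 1.    -0.     0.   ]
 [-0.    -1.    -0.001]
 [ 0.     0.001 -1.   ]]
```

View pics/m6.png

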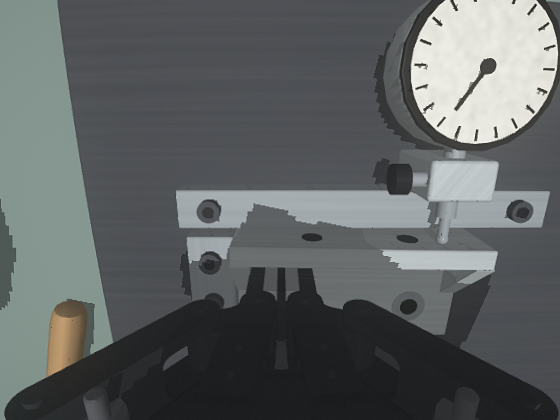

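The picture shows the leg (230–497, 255) at the fence, slightly askew at the −y end from the spindle (445,235), and the +y end over the stop edge (230,260). A bit more +y to confirm the stop, then to mid-corner for the diagonal push.

Emit:
send_rows --targets '[{"dx":0,"dy":-1,"dz":0,"wx":0,"wy":0,"wz":0,"hand":0},{"dx":0,"dy":-0.5,"dz":0,"wx":0,"wy":0,"wz":0,"hand":0},{"dx":0,"dy":0,"dz":0,"wx":0,"wy":0,"wz":0,"hand":0},{"dx":0,"dy":0,"dz":0,"wx":0,"wy":0,"wz":0,"hand":0}]'

```text
time: 10.28
position: [596.5, -22.1, 31.4]
eef_rot: [0.995, 0.102, 0.0, 0.001]
force: [1.3, -7.9, -1.6]
width: 0.1
finger_force: 4.3
```

Emit:
send_rows --targets '[{"dx":-1,"dy":5,"dz":0,"wx":0,"wy":0,"wz":0,"hand":0},{"dx":0,"dy":15,"dz":0,"wx":0,"wy":0,"wz":0,"hand":0},{"dx":0,"dy":15,"dz":0,"wx":0,"wy":0,"wz":0,"hand":0},{"dx":1,"dy":0,"dz":0,"wx":0,"wy":0,"wz":0,"hand":0},{"dx":1,"dy":0,"dz":0,"wx":0,"wy":0,"wz":0,"hand":0},{"dx":1,"dy":0,"dz":0,"wx":0,"wy":0,"wz":0,"hand":0},{"dx":1,"dy":0,"dz":0,"wx":0,"wy":0,"wz":0,"hand":0},{"dx":0,"dy":0,"dz":0,"wx":0,"wy":0,"wz":0,"hand":0},{"dx":0,"dy":0,"dz":0,"wx":0,"wy":0,"wz":0,"hand":0}]'

```text
time: 11.03
position: [605.2, -54.4, 30.8]
eef_rot: [0.995, 0.102, -0.001, 0.0]
force: [-4.1, -2.6, 1.6]
width: -0.1
finger_force: 2.5
```

Run:
```python
from nav import *
show()
```

```text
t 11.03 fix pos [31.  14.3 30.8] force fix [-4.5 -1.7  1.6] w -0.1
tool axes in fixture (cols)
 [[ 1.     0.    -0.002]
 [ 0.    -1.     0.   ]
 [-0.002 -0.    -1.   ]]
```

Stop confirmed (7.9 N). Now the diagonal push.

Emit:
send_rows --targets '[{"dx":0.5,"dy":0,"dz":0.7,"wx":0,"wy":0,"wz":0,"hand":0},{"dx":0.5,"dy":0,"dz":0.7,"wx":0,"wy":0,"wz":0,"hand":0},{"dx":0.5,"dy":0,"dz":0.7,"wx":0,"wy":0,"wz":0,"hand":0},{"dx":0,"dy":0,"dz":0,"wx":0,"wy":0,"wz":0,"hand":0},{"dx":0,"dy":0,"dz":0,"wx":0,"wy":0,"wz":0,"hand":0}]'

```text
time: 11.45
position: [605.2, -54.0, 29.1]
eef_rot: [0.995, 0.102, -0.003, -0.0]
force: [-15.9, -3.1, 12.3]
width: 0.1
finger_force: 12.2
```

Emit:
send_rows --targets '[{"dx":0.2,"dy":0,"dz":0.7,"wx":0,"wy":0,"wz":0,"hand":0},{"dx":0.2,"dy":0,"dz":0.5,"wx":0,"wy":0,"wz":0,"hand":0},{"dx":0,"dy":0,"dz":0,"wx":0,"wy":0,"wz":0,"hand":0},{"dx":0,"dy":0,"dz":0,"wx":0,"wy":0,"wz":0,"hand":0}]'

```text
time: 11.78
position: [605.3, -54.0, 29.1]
eef_rot: [0.995, 0.102, -0.003, -0.0]
force: [-23.2, -3.3, 24.7]
width: 0.5
finger_force: 17.8
```

Run:
```python
from nav import *
show()
```

```text
t 11.78 fix pos [31.1 14.6 29.1] force fix [-23.4   1.4  24.7] w 0.5
tool axes in fixture (cols)
 [[ 1.     0.001 -0.006]
 [ 0.001 -1.     0.001]
 [-0.006 -0.001 -1.   ]]
```

Emit:
send_rows --targets '[{"dx":-0.3,"dy":0,"dz":-0.6,"wx":0,"wy":0,"wz":0,"hand":0},{"dx":-0.3,"dy":0,"dz":-0.4,"wx":0,"wy":0,"wz":0,"hand":0},{"dx":0,"dy":0,"dz":0,"wx":0,"wy":0,"wz":0,"hand":0},{"dx":0,"dy":0,"dz":0,"wx":0,"wy":0,"wz":0,"hand":0},{"dx":0,"dy":0,"dz":0,"wx":0,"wy":0,"wz":0,"hand":0},{"dx":0,"dy":0,"dz":0,"wx":0,"wy":0,"wz":0,"hand":0}]'

```text
time: 12.28
position: [605.2, -54.0, 29.1]
eef_rot: [0.995, 0.102, -0.002, -0.0]
force: [-14.8, -3.5, 12.8]
width: -0.1
finger_force: 12.2
```

Run:
```python
from nav import *
show()
p=optics.snapshot("wrist");W=cloud(p);q=optics.snapshot("side")
cv2.imwrite("pics/m7.png",np.hstack([cv2.resize(p["color"],(500,375)),cv2.resize(q["color"][215:295,285:349],(300,375))])[...,::-1])
X=((W.reshape(-1,3)-np.r_[O,0])@F).reshape(W.shape)
m=(abs(X[...,2]-53.5)<2)&(X[...,0]<56)&(X[...,0]>30)&(abs(X[...,1]-15)<70)
m=cv2.morphologyEx(m.astype(np.uint8),cv2.MORPH_OPEN,np.ones((3,3)))>0
P=X[m];print("leg top",len(P),cv2.minAreaRect(P[:,:2].astype(np.float32)),P.min(0),P.max(0))
m=(abs(X[...,2]-33.3)<2)&(X[...,0]>50)&(X[...,0]<75)&(abs(X[...,1])<110)
P=X[m];print("fence",len(P),cv2.minAreaRect(P[:,:2].astype(np.float32)),P.min(0),P.max(0))
m=(abs(X[...,2]-33.3)<2)&(X[...,0]>-5)&(X[...,0]<48)&(X[...,1]>66)&(X[...,1]<100)
P=X[m];print("stop",len(P),np.percentile(P,[1,99],axis=0))
```

```text
t 12.28 fix pos [31.  14.6 29.1] force fix [-15.2  -0.5  12.8] w -0.1
tool axes in fixture (cols)
 [[ 1.     0.001 -0.005]
 [ 0.001 -1.     0.001]
 [-0.005 -0.001 -1.   ]]
leg top 6146 ((44.02393341064453, 14.07275390625), (110.10406494140625, 14.593314170837402), 89.92788696289062) [ 36.71847264 -40.98189056  51.50557319] [51.3572659  69.12391315 55.45803407]
fence 12804 ((59.43672180175781, 9.451629638671875), (170.46897888183594, 18.923843383789062), 89.96329498291016) [ 50.00115193 -75.78734292  31.30325396] [68.93372618 94.68839912 35.29424525]
stop 2258 [[ 2.68247291 69.13250524 31.67651259]
 [46.50308606 90.97876618 34.92506002]]
```

View pics/m7.png

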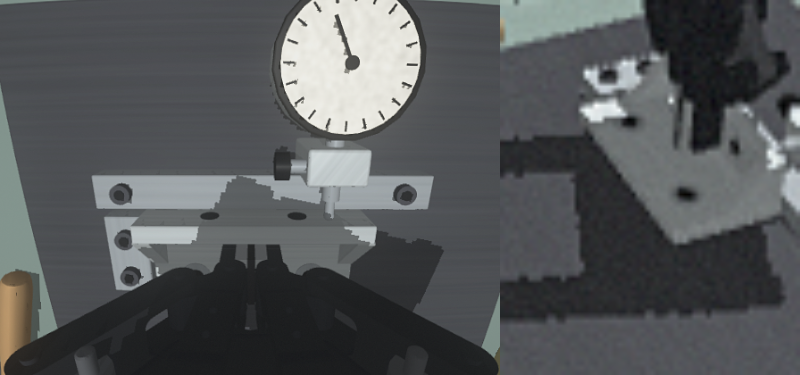

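The picture shows the leg (130–375, 230) parallel and flush to the fence and its end against the stop (120,240). The depth data gives 0.0° angle, bracket y ≈ 14.6 and a push of about 15 N / 13 N. Handing in.

```bash
python3 -c "
from workcell import r
print(r.close_job())"
```

```text
the job is handed in; nothing more can be done
None
```

The bracket is flat along the fence and against the end stop, held by a diagonal push of about 15 N into the fence and 13 N down; the job was handed in at about 12 s, no verdict was shown, and the dial indicator and bystanders were never approached.

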